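Roll two vials onto the line of the laying-out mat

TASK

Two small vials lie on their sides on the light grey mat, one on either side of the dark line. Push each with the fingertips so that it rolls over the mat and comes to rest centred on the line and lying along it; finish one before you begin the other, in whichever order. Do not pick the vials up or drag them without rolling, and leave the standing vial and the lens mount on the mat where they are.

Things in the scene. Friction and masses are not known exactly. Their poses are not given: they have to be found in the camera images.
- mat: Light grey mat fixed to the bench, 240 x 220 x 3 mm; origin at the centre of its underside (bench level), z up, turned up to 0.35 rad. A dark line, 3 mm wide, 204 mm long, crosses its centre along the mat's own y axis; the vials roll along the mat's own x axis (away from the robot). The mat brakes rolling: a vial let go at 50 mm/s rolls on by only a few mm.
- line_mid (a point): Middle of the dark line, on the mat's top surface (3 mm above the bench); axes as the mat's.
- vial_a: Amber vial, white cap, 52 mm long, body 23 mm in diameter and 46 mm long, cap 20.4 mm wide, 24 to 39 g, lying on the mat 50 to 65 mm from the line (either side), nearly parallel to it. Origin at the centre of its bottom end, on its axis; own z runs along it to the cap (towards the robot's right); own y points up at the start and turns as it rolls. Smooth: a finger slides over it easily.
- vial_b: The same kind of vial with a black cap, lying on the other side of the line. Same axes. Along the line, the middles of the two vials are about 95 mm apart, so that they end up end to end with a gap.
- vial_a_mid (a point): Point on the axis of vial_a half way along its glass body (23 mm from the bottom end); 14.5 mm above the bench while the vial lies on the mat.
- vial_b_mid (a point): The same point of vial_b.
- vial_up: A third such vial, white cap, 23 mm in diameter and 52 mm tall, standing upright at a corner of the mat beyond the line; loose. Origin at the centre of its underside. Not to be disturbed.
- lens: Black lens mount, 21 x 36 x 31 mm tall, standing at the opposite corner of the mat on the robot's side; loose. Origin at the centre of its underside. Not to be disturbed.
Mind the look-alikes: they are no part of the job. What is shaped like the vial_b but green is not meant.

How it is judged:
On the way, in this order (a step that is already met when the one before it is completed fails the run):
1. one vial rolls: it has turned half over on its way (angle between any of vial_a, vial_b's own y axis and vertical above 2.4 rad).
2. one vial rests on the line (((x of vial_a_mid in the frame of mat between -0.006 and 0.006 m and y of vial_a_mid in the frame of mat between -0.09 and 0.09 m and angle between the z axis of vial_a and the y axis of mat, either way round below 0.2 rad and height (world z) of vial_a_mid below 0.0185 m and linear speed of vial_a below 0.01 m/s) or (x of vial_b_mid in the frame of mat between -0.006 and 0.006 m and y of vial_b_mid in the frame of mat between -0.09 and 0.09 m and angle between the z axis of vial_b and the y axis of mat, either way round below 0.2 rad and height (world z) of vial_b_mid below 0.0185 m and linear speed of vial_b below 0.01 m/s))), for 0.2 s.
3. with one vial on the line, the other rolls: it has turned half over on its way ((((x of vial_a_mid in the frame of mat between -0.006 and 0.006 m and y of vial_a_mid in the frame of mat between -0.09 and 0.09 m and angle between the z axis of vial_a and the y axis of mat, either way round below 0.2 rad and height (world z) of vial_a_mid below 0.0185 m and linear speed of vial_a below 0.01 m/s) and angle between vial_b's own y axis and vertical above 2.4 rad) or ((x of vial_b_mid in the frame of mat between -0.006 and 0.006 m and y of vial_b_mid in the frame of mat between -0.09 and 0.09 m and angle between the z axis of vial_b and the y axis of mat, either way round below 0.2 rad and height (world z) of vial_b_mid below 0.0185 m and linear speed of vial_b below 0.01 m/s) and angle between vial_a's own y axis and vertical above 2.4 rad))).
At the end, for the whole second after the job is handed in: Both vials lie at rest on the mat along the line: the middle of each within 6 mm of the line and its axis within 0.2 rad of it (x of vial_a_mid in the frame of mat between -0.006 and 0.006 m and y of vial_a_mid in the frame of mat between -0.09 and 0.09 m and angle between the z axis of each of vial_a, vial_b and the y axis of mat, either way round below 0.2 rad and height (world z) of each of vial_a_mid, vial_b_mid below 0.0185 m and linear speed of each of vial_a, vial_b below 0.01 m/s and x of vial_b_mid in the frame of mat between -0.006 and 0.006 m and y of vial_b_mid in the frame of mat between -0.09 and 0.09 m); the robot touches nothing.
It fails at once if vial_a is lifted, climbs or is stood up (its axis more than 8 mm above its lying height) (height (world z) of vial_a_mid above 0.0225 m).
It fails at once if vial_b is lifted, climbs or is stood up (its axis more than 8 mm above its lying height) (height (world z) of vial_b_mid above 0.0225 m).
It fails at once if the standing vial is shifted by more than 10 mm or tipped (distance of vial_up from where it was at the start of the episode above 0.01 m or angle between vial_up's own z axis and vertical above 0.3 rad).
It fails at once if the lens mount is shifted by more than 10 mm or tipped (distance of lens from where it was at the start of the episode above 0.01 m or angle between lens's own z axis and vertical above 0.3 rad).
It also fails if it takes over 64 s, if anything falls off the work surface, if the arm or the gripper's body presses on something with over 40 N, if the wrist force passes 120 N, or if a joint passes its speed limit or range.

ROBOT

A 6-joint arm with a two-finger parallel gripper is mounted at the origin on a cart in front of the work surface, level with it; the furniture and walls round the work are solid. World frame = base frame: x ahead of the robot, y to its left, z up, the work surface at z = 0. Lengths are in m, angles in rad, forces in N, time in s.
With the tool pointing down it reaches from about 0.2 to 0.875 m from the base axis. Payload 3.4 kg.
Tool frame: the origin (TCP) lies on the mounting face of the last link; the fingertips stand 199 mm ahead of it and the grasp point (between the pads) lies 180 mm ahead of it; z points along the fingers, y is the direction in which the jaws open and shut (so a half turn about z gives the same grasp; the last joint's range is limited). The gripper opens to 94 mm and grips with 3 to 60 N. Pads are 16 mm wide; open, the fingers measure 119 mm over their backs; the gripper's body (75 mm by 177 mm) begins 78 mm behind the grasp point.
Start: joints at [-1.26, 0.276, 1.505, -0, 1.361, -0.121], TCP at [0.241, -0.522, 0.405] pointing down, gripper open.
Joint ranges: [-2.89, 2.89], [-0.75, 2.08], [0.22, 2.7], [-1.18, 4.32], [0.11, 2.71], [-2.7, 2.7]. Speed limits (rad/s): [2.57, 2.57, 3.14, 3.14, 3.14, 3.14].

INTERFACE

Orientations are given as a unit quaternion [w, x, y, z].
In Python, from workcell import manip, viewer, models gives the robot as it stands.
- The arm moves only by the tool apply_moves, never from a script. Its argument "steps" is a list of rows, each a list of 3 entries, a list of its own where there are three numbers: the turn, a rotation vector about the tool's x, y, z each as a share of 0.1 rad, from -1 to 1, then the shift along the tool's x, y, z each as a share of 40 mm, from -1 to 1, then the opening, from -1 (shut) to 1 (fully open). In form: [[[wx, wy, wz], [x, y, z], claw], ...]. A call has exactly 5 rows; each row shifts and turns the commanded pose from where the row before left it, along the tool's axes as they then stand; what a row does not reach is not made up. A row lasts 1/8 s, in which the tool goes at most 62.5 mm and 10.7 degrees, less where a joint would pass 70% of its speed; a pose out of reach is approached as far as the arm can. A call with a number of a shift or a turn outside -1 to 1 is refused whole. A call with a gripper value outside its range is refused whole. The fingers move at their own pace and stop on an object; "grip_force" is the grip in N (left out, the last holds). Time passes only in rows, so rows that do not move let the fingers close, or fill a call up. It gives the time, the measured TCP pose, the force and the opening at its end, in the units of the state.
- manip.get_obs(): the state, without advancing time (a new reading comes with each control period).
- viewer.camera(name): name is "scene" or "side" or "wrist"; returns a dict with "frame" (480x640x3 uint8, red, green, blue), "mtx" (3x3 intrinsics, pixels), "eye" and "attitude" of the camera in the world. Camera axes: x right, y down, z forward; pixel columns grow to the right and rows downward; lengths in m; the calibration is good to about 2 mm. A picture is of the moment at which its call begins. There is no depth.
- manip.sign_off(): hands the job in, once; it reports no verdict.
Trained networks look in a picture, given as the dict that the camera call returned (one of the last four; its "shot" number tells which), for a name from the list of things; names that differ only in an ending like _2 or _b are one class to them, and where a whole thing is asked for, a point or a joint stands for the part that bears it (a point fixed in the world has none). Each returns a list of dicts, best first, with "p" (0 to 1); they miss things now and then, are a little off and sometimes report something else, mostly with a low value. They report only what shows in the picture. A call takes as long as a camera call. They do not tell look-alikes from the thing itself.
- models.spot_in(picture, target): "centre" ([column, row] in pixels, amid what is visible of it).
- models.trace(picture, target): "pixels" (480x640 bool, what is visible of it) and "centre" ([column, row] in pixels, amid what is visible of it).
- models.mark_of(picture, target): "centre" ([column, row] in pixels: a listed point, or the origin of a listed thing).
The state is a dict: "t": time; "joints": joint angles; "qvel": joint speeds; "joint_efforts": joint torques, N m; "eef_pos": TCP position; "ee_rot": TCP orientation; "ft_force": force on the tool from outside, world axes, zero at the start; "ft_torque": the same for the moment, N m; "opening": finger opening in m.
Only numpy, scipy, OpenCV 4.12 (cv2) and the standard library are available. Lean on these libraries where they do the work, as an engineer would, in place of code of your own. Each camera call takes 0.05 s, during which the arm holds its last target.

## Working session

There is one attempt and no reset: what is moved stays moved. The work goes in short steps, Python scripts to look and compute and a tool call to move; the robot and the scene stay as the last step left them, time stands still between calls to the robot, and variables do not carry over. Pictures are saved under pics/ and viewed, and the job is handed in when it is done.

Besides the shell and the picture viewer there is one more tool, called after "Emit:" in YAML: its name, and indented under it one key for each argument. apply_moves: Moves the arm, as the interface text tells. Its arguments: {"type":"object","properties":{"steps":{"type":"array","items":{"type":"array"}},"grip_force":{"type":"number"}},"required":["steps"]}

```bash
mkdir -p pics; cat > h.py <<'E'
import numpy as np, cv2
from workcell import manip, viewer, models
from scipy.spatial.transform import Rotation as R
def rot(a):
    a=np.array(a,float)
    if a.shape==(3,3): return a
    return R.from_quat([a[1],a[2],a[3],a[0]]).as_matrix()
def ray(p,uv,z):
    d=np.linalg.inv(p['mtx'])@np.array([uv[0],uv[1],1.]); d=rot(p['attitude'])@d
    e=np.array(p['eye']); return e+d*(z-e[2])/d[2]
def proj(p,X):
    c=rot(p['attitude']).T@(np.array(X,float)-np.array(p['eye'])); q=np.array(p['mtx'])@c; return q[:2]/q[2]
def save(p,n): cv2.imwrite('pics/'+n+'.png',p['frame'][:,:,::-1])
E
python3 - <<'E'
from h import *
for n in ['scene','side']:
    p=viewer.camera(n); save(p,n+'0'); print(n,p['eye'],p['attitude'],np.array(p['mtx']).tolist())
    for t in ['vial_a_mid','vial_b_mid','line_mid','mat','vial_up','lens','vial_a','vial_b']:
        for r in models.mark_of(p,t): print(t,np.round(r['centre'],1),round(r['p'],2),np.round(ray(p,r['centre'],0.0145 if 'vial' in t and 'up' not in t else 0.003),4))
print(manip.get_obs())
E
```

```text
scene [0.08080375 0.56512777 0.63486294] [ 0.17811184 -0.43764946  0.80962329 -0.34820863] [[544.5413242658277, 0.0, 308.1125661920906], [0.0, 544.5413242658277, 224.62981916811364], [0.0, 0.0, 1.0]]
vial_a_mid [409.1 278.1] 0.83 [0.4336 0.1371 0.0145]
vial_a_mid [319.1 238.5] 0.41 [0.5749 0.2034 0.0145]
vial_b_mid [229.9 286.1] 0.89 [0.5648 0.3688 0.0145]
vial_b_mid [232.2 206.8] 0.72 [0.7166 0.2847 0.0145]
vial_b_mid [319.5 237. ] 0.62 [0.5773 0.2009 0.0145]
line_mid [359.1 261.9] 0.6 [0.5079 0.1731 0.003 ]
line_mid [341.2 323.1] 0.17 [0.4292 0.2651 0.003 ]
mat [360.8 261.2] 0.98 [0.5076 0.1699 0.003 ]
vial_up [371.2 214.7] 0.85 [0.583  0.0894 0.003 ]
lens [340.5 322.6] 0.93 [0.4304 0.2655 0.003 ]
vial_a [301.7 240.3] 0.91 [0.5866 0.229  0.0145]
vial_a [229.8 199.2] 0.84 [0.7361 0.279  0.0145]
vial_a [394.4 278.3] 0.79 [0.4452 0.1559 0.0145]
vial_a [243.1 290.4] 0.56 [0.5472 0.3565 0.0145]
vial_a [410.4 276.5] 0.39 [0.4349 0.1333 0.0145]
vial_b [301.7 240.3] 0.91 [0.5866 0.229  0.0145]
vial_b [229.8 199.2] 0.84 [0.7361 0.279  0.0145]
vial_b [394.4 278.3] 0.79 [0.4452 0.1559 0.0145]
[... 971 characters left out ...]
] 0.64 [0.5504 0.3606 0.0145]
{'t': 0.9, 'joints': array([-1.25998942e+00,  2.75886252e-01,  1.50486076e+00,  8.02128216e-06,
        1.36069732e+00, -1.21030170e-01]), 'qvel': array([-0.00132124,  0.00099855,  0.00154849, -0.00059216, -0.00035944,
       -0.00133376]), 'joint_efforts': array([ 1.79547373e-03, -4.04440820e+01, -2.37499398e+01,  7.04462011e-02,
        2.48020969e-02,  7.21341546e-07]), 'eef_pos': array([ 0.24064952, -0.52224891,  0.40471652]), 'ee_rot': array([7.34549855e-05, 9.76780191e-01, 2.14243911e-01, 1.09312536e-05]), 'ft_force': array([-0.07745454,  0.15882343,  0.25654706]), 'ft_torque': array([ 0.03435543, -0.00636371,  0.05127067]), 'opening': 0.09423179045777695}
```

View pics/scene0.png

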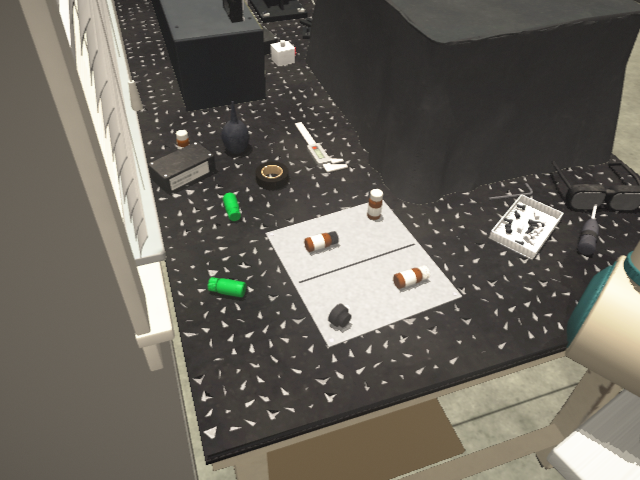

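View pics/side0.png

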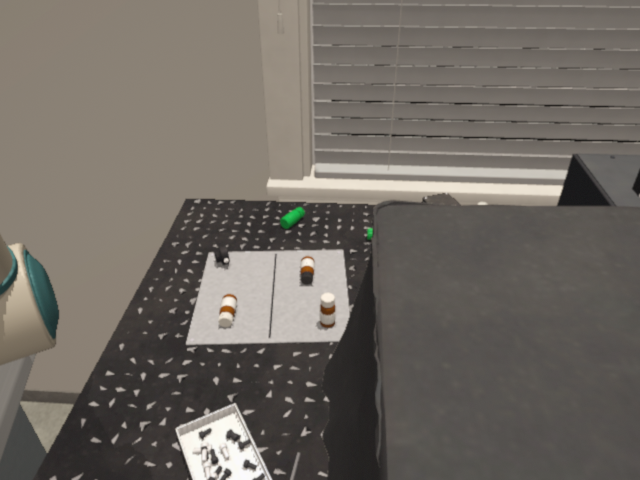

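Vial_a (white cap) lies on the robot's side at scene (410,277), vial_b (black cap) is beyond the line at (320,241). The green ones are decoys. The next step is measuring the mat and the vials.

```bash
cat > meas.py <<'E'
from h import *
from scipy.optimize import least_squares
def mat_from(p):
    r=models.trace(p,'mat')
    m=r[0]['pixels'].astype(np.uint8)
    m=cv2.morphologyEx(m,cv2.MORPH_CLOSE,np.ones((9,9)))
    c=max(cv2.findContours(m,cv2.RETR_EXTERNAL,cv2.CHAIN_APPROX_NONE)[0],key=cv2.contourArea)
    P=np.array([ray(p,u,0.003)[:2] for u in c[:,0,:].astype(float)])
    (cx,cy),(w,h),a=cv2.minAreaRect(P.astype(np.float32)*1000)
    def f(q):
        d=P-q[:2];c,s=np.cos(q[2]),np.sin(q[2]);u=d@[c,s];v=d@[-s,c]
        return np.minimum(abs(abs(u)-.12),abs(abs(v)-.11))*1000
    best=min((least_squares(f,[cx/1000,cy/1000,y],loss='soft_l1') for y in np.linspace(-.4,.4,9)),key=lambda s:s.cost)
    return best.x,np.abs(best.fun).mean()
def lineprofile(p,q,y,half=.02):
    # darkness profile along mat x at mat y, returns x offset of the dark line
    g=cv2.cvtColor(p['frame'],cv2.COLOR_RGB2GRAY).astype(np.float32)
    c,s=np.cos(q[2]),np.sin(q[2]); xs=np.arange(-half,half,.0005)
    uv=np.array([proj(p,[q[0]+c*x-s*y,q[1]+s*x+c*y,.003]) for x in xs],np.float32)
    v=cv2.remap(g,uv[:,0].reshape(1,-1),uv[:,1].reshape(1,-1),cv2.INTER_LINEAR)[0]
    w=np.clip(np.median(v)-15-v,0,None); return (w@xs/w.sum(),w.max()) if w.sum()>0 else (np.nan,0)
E
python3 - <<'E'
from meas import *
for n in ['scene','side']:
    p=viewer.camera(n)
    q,e=mat_from(p); print(n,np.round(q,4),e)
    ys=np.arange(-.09,.091,.02); d=[lineprofile(p,q,y) for y in ys]; print(np.round([x*1000 for x,_ in d],1),[int(w) for _,w in d])
    k=np.polyfit(ys,[x for x,_ in d],1); print('line yaw',q[2]-k[0],'off',k[1])
    for t in ['vial_a_mid','vial_b_mid','vial_a','vial_b','vial_up','lens']:
      for r in models.mark_of(p,t):
        X=ray(p,r['centre'],.0145 if t[:6] in('vial_a','vial_b') else .003)[:2]-q[:2];c,s=np.cos(q[2]),np.sin(q[2])
        u,v=X@[c,s],X@[-s,c]
        if abs(u)<.13 and abs(v)<.13: print(t,round(r['p'],2),round(u,4),round(v,4))
    if n=='scene': print('box corner',ray(p,(408,200),0))
    if n=='side': print('box',ray(p,(330,375),0))
    x=p['frame'][180:360,190:480] if n=='scene' else p['frame'][230:360,180:370]
    cv2.imwrite(f'pics/{n}z.png',cv2.resize(x[:,:,::-1],None,fx=2.7,fy=2.7,interpolation=cv2.INTER_CUBIC))
E
```

```text
scene [ 0.5071  0.1747 -0.1612] 3.2944733490000817
[0.8 0.7 0.9 0.8 0.9 0.9 1.2 1.3 1.4 1.4] [107, 98, 118, 98, 98, 113, 121, 105, 102, 104]
line yaw -0.16518352082542942 off 0.0010194043548464936
vial_a_mid 0.66 -0.0654 -0.0512
vial_b_mid 0.57 0.0597 0.0394
vial_a 0.7 -0.0652 -0.0289
vial_a 0.67 0.0625 0.066
vial_b 0.7 -0.0652 -0.0289
vial_b 0.67 0.0625 0.066
vial_up 0.7 0.0861 -0.0709
lens 0.63 -0.0893 0.0732
box corner [0.58031918 0.00824142 0.        ]
side [ 0.5072  0.1699 -0.1669] 2.946485526913032
[ 0.2 -0.1 -0.1 -0.1 -0.2 -0.2 -0.  -0.3 -0.1 -0.5] [72, 73, 81, 71, 72, 79, 61, 76, 61, 76]
line yaw -0.16469480357713007 off -0.00014572395283021095
vial_a_mid 0.74 -0.0681 -0.0466
vial_a_mid 0.27 0.0867 -0.0814
vial_b_mid 0.87 0.0553 0.0343
vial_b_mid 0.74 0.0555 0.0662
vial_a 0.94 -0.0586 -0.0255
vial_a 0.6 0.0506 0.0617
vial_b 0.94 -0.0586 -0.0255
vial_b 0.6 0.0506 0.0617
vial_up 0.78 0.0861 -0.0693
lens 0.69 -0.0884 0.0726
box [ 0.56416927 -0.00919117  0.        ]
```

Emit:
apply_moves:
  steps:
    - [[0,0,1],[0.2,-1,0.3],-0.68]
    - [[0,0,1],[0.2,-1,0.3],-0.68]
    - [[0,0,1],[0.2,-1,0.3],-0.68]
    - [[0,0,1],[0.2,-1,0.3],-0.68]
    - [[0,0,1],[0.2,-1,0.3],-0.68]

```text
t: 2.33
eef_pos: [0.2335, -0.3191, 0.3444]
ee_rot: [0.0, 0.999, -0.036, 0.0]
ft_force: [-0.4, -1.0, -0.0]
opening: 0.0475
```

Emit:
apply_moves:
  steps:
    - [[0,0,0.97],[0,-1,0],-0.68]
    - [[0,0,0],[0,-1,0],-0.68]
    - [[0,0,0],[0,-1,0],-0.68]
    - [[0,0,0],[0,-1,0],-0.68]
    - [[0,0,0],[0,-1,0],-0.68]

```text
t: 2.95
eef_pos: [0.2627, -0.1215, 0.3449]
ee_rot: [0.0, 0.997, -0.083, 0.001]
ft_force: [0.9, 0.1, -1.3]
opening: 0.0151
```

```bash
cat > st.py <<'E'
from h import *
Q=np.array([.5075,.172]);Y=-.165;MX=np.array([np.cos(Y),np.sin(Y)]);MY=np.array([-np.sin(Y),np.cos(Y)])
def st():
    o=manip.get_obs(); Rm=rot(o['ee_rot']); d=o['eef_pos'][:2]-Q
    # fingertip pos
    tip=o['eef_pos']+Rm@[0,0,.199]; td=tip[:2]-Q
    print('t',round(o['t'],2),'tcp',np.round(o['eef_pos'],4),'yaw',round(np.arctan2(Rm[1,0],Rm[0,0]),4),'mat tip',np.round([td@MX,td@MY,tip[2]],4),'open',round(o['opening'],4),'F',np.round(o['ft_force'],1),'tz',np.round(Rm[:,2],3),'j6',round(o['joints'][5],2))
    return o
E
python3 -c "from st import *;st()"
```

```text
t 2.95 tcp [ 0.2627 -0.1215  0.3449] yaw -0.1661 mat tip [-0.1931 -0.3298  0.1459] open 0.0151 F [ 0.9  0.1 -1.3] tz [ 0.001 -0.001 -1.   ] j6 1.06
```

Emit:
apply_moves:
  steps:
    - [[0,0,0],[0.3,-1,0],-0.68]
    - [[0,0,0],[0.3,-1,0],-0.68]
    - [[0,0,0],[0.3,-1,0],-0.68]
    - [[0,0,0],[0.3,-1,0],-0.68]
    - [[0,0,0],[0.3,-1,0.3],-0.68]

```text
t: 3.58
eef_pos: [0.3557, 0.0662, 0.3335]
ee_rot: [0.0, 0.997, -0.082, 0.002]
ft_force: [0.3, -0.5, -0.2]
opening: 0.015
```

Emit:
apply_moves:
  steps:
    - [[0,0,0],[0.3,-1,0.3],-0.68]
    - [[0,0,0],[0.3,-1,0.3],-0.68]
    - [[0,0,0],[0.1,-0.05,0.3],-0.68]
    - [[0,0,0],[0,0,0.3],-0.68]
    - [[0,0,0],[0,0,0],-0.68]

```text
t: 4.2
eef_pos: [0.3949, 0.14, 0.2837]
ee_rot: [0.001, 0.997, -0.083, -0.002]
ft_force: [-0.1, -0.9, 0.5]
opening: 0.0151
```

```bash
python3 - <<'E'
from st import *
st()
for n in ['wrist','scene','side']:
    p=viewer.camera(n); save(p,n+'1')
    for t in ['vial_a_mid','vial_b_mid','vial_a','line_mid']:
      for r in models.mark_of(p,t):
        X=ray(p,r['centre'],.003 if t[0]=='l' else .0145)[:2]-Q
        print(n,t,np.round(r['centre']),round(r['p'],2),np.round([X@MX,X@MY],4))
E
```

```text
t 4.2 tcp [0.3949 0.14   0.2837] yaw -0.1664 mat tip [-0.1064 -0.0504  0.0847] open 0.0151 F [-0.1 -0.9  0.5] tz [-0.003 -0.001 -1.   ] j6 1.91
wrist vial_a_mid [313. 196.] 0.85 [-0.0622 -0.05  ]
wrist vial_b_mid [167.   8.] 0.92 [0.0576 0.0425]
wrist vial_a [281. 198.] 0.74 [-0.0642 -0.0267]
wrist vial_a [130.   8.] 0.65 [0.0575 0.0659]
wrist vial_a [242. 107.] 0.2 [-0.0016 -0.0016]
wrist line_mid [241. 106.] 0.69 [0.0004 0.0006]
scene vial_a_mid [409. 279.] 0.8 [-0.069  -0.0448]
scene vial_b_mid [320. 242.] 0.88 [0.0542 0.044 ]
scene vial_b_mid [230. 205.] 0.84 [0.193 0.147]
scene vial_b_mid [227. 284.] 0.81 [0.0289 0.2069]
scene vial_a [301. 244.] 0.97 [0.0619 0.0732]
scene vial_a [243. 289.] 0.91 [0.0118 0.1883]
scene vial_a [228. 197.] 0.72 [0.2139 0.144 ]
scene vial_a [400. 281.] 0.61 [-0.0671 -0.0303]
scene line_mid [357. 263.] 0.7 [-0.0009  0.0055]
side vial_a_mid [228. 306.] 0.63 [-0.0653 -0.0444]
side vial_b_mid [384. 234.] 0.64 [0.1973 0.137 ]
side vial_b_mid [303. 267.] 0.57 [0.0498 0.0457]
side vial_a [304. 261.] 0.78 [0.0517 0.0625]
side vial_a [284. 223.] 0.75 [0.0129 0.1804]
side vial_a [235. 297.] 0.61 [-0.0569 -0.0252]
side line_mid [272. 287.] 0.95 [-0.0016  0.0108]
```

View pics/wrist1.png

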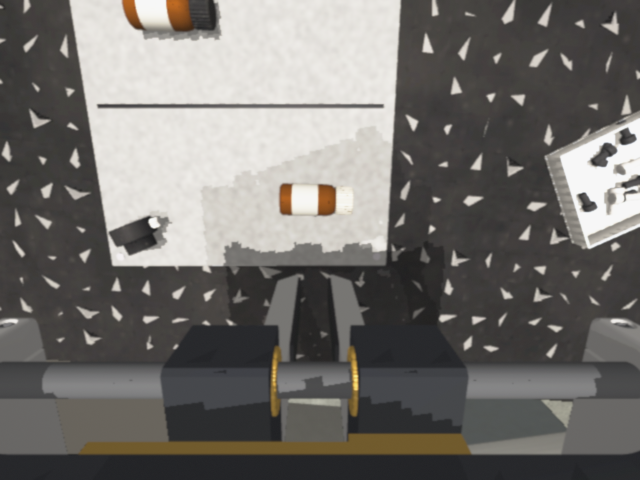

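Wrist view: vial_a is centred at (313,198), straight ahead of the fingers, and the dark line at row 105 runs level, so the tool is aligned with the mat. Next I lower the fingers.

Emit:
apply_moves:
  steps:
    - [[0,0,0],[0,0,0.5],-0.68]
    - [[0,0,0],[0,0,0.5],-0.68]
    - [[0,0,0],[0,0,0.5],-0.68]
    - [[0,0,0],[0,0,0.4],-0.68]
    - [[0,0,0],[0,0,0],-0.68]

```text
t: 5.58
eef_pos: [0.3955, 0.1409, 0.2078]
ee_rot: [0.0, 0.997, -0.082, -0.001]
ft_force: [-0.1, -0.3, 0.4]
opening: 0.0152
```

```bash
python3 -c "from st import *;st()"
```

```text
t 5.58 tcp [0.3955 0.1409 0.2078] yaw -0.1651 mat tip [-0.1059 -0.0493  0.0088] open 0.0152 F [-0.1 -0.3  0.4] tz [-0.003 -0.001 -1.   ] j6 1.91
```

Emit:
apply_moves:
  steps:
    - [[0,0,0],[0.15,0,0],-0.68]
    - [[0,0,0],[0.15,0,0],-0.68]
    - [[0,0,0],[0.13,0,0],-0.68]
    - [[0,0,0],[0.1,0,0],-0.68]
    - [[0,0,0],[0.1,0,0],-0.68]

```text
t: 6.2
eef_pos: [0.421, 0.1367, 0.2087]
ee_rot: [0.0, 0.997, -0.083, 0.0]
ft_force: [1.0, 0.4, 0.3]
opening: 0.015
```

Emit:
apply_moves:
  steps:
    - [[0,0,0],[0.12,0,0],-0.68]
    - [[0,0,0],[0.12,0,0],-0.68]
    - [[0,0,0],[0.12,0,0],-0.68]
    - [[0,0,0],[0.12,0,0],-0.68]
    - [[0,0,0],[0.1,0,0],-0.68]

```text
t: 6.82
eef_pos: [0.444, 0.133, 0.2086]
ee_rot: [0.0, 0.997, -0.083, 0.0]
ft_force: [0.2, 0.7, -0.0]
opening: 0.0151
```

```bash
cat > look.py <<'E'
from st import *
import sys
st(); k=sys.argv[1]
for n in ['wrist','side','scene']:
    p=viewer.camera(n); save(p,n+k)
    for t in ['vial_a_mid','vial_b_mid','vial_a']:
      for r in models.mark_of(p,t):
        X=ray(p,r['centre'],.0145)[:2]-Q; X=np.array([X@MX,X@MY])
        if abs(X[0])<.1 and abs(X[1])<.1: print(n,t,np.round(r['centre']),round(r['p'],2),np.round(X,4))
E
python3 look.py 2
```

```text
t 6.83 tcp [0.444  0.133  0.2086] yaw -0.1652 mat tip [-0.0562 -0.0489  0.0096] open 0.0151 F [ 0.2  0.7 -0. ] tz [ 0. -0. -1.] j6 1.88
wrist vial_a_mid [312. 257.] 0.98 [-0.0355 -0.0486]
wrist vial_b_mid [116.  66.] 0.69 [0.0574 0.0425]
wrist vial_a [64. 63.] 0.91 [0.0584 0.0669]
wrist vial_a [272. 254.] 0.56 [-0.0341 -0.027 ]
side vial_a_mid [247. 309.] 0.75 [-0.0353 -0.0513]
side vial_b_mid [308. 268.] 0.91 [0.057  0.0431]
side vial_a [305. 262.] 0.82 [0.0527 0.06  ]
side vial_a [255. 298.] 0.58 [-0.0253 -0.0276]
scene vial_a_mid [399. 259.] 0.61 [-0.0276 -0.0523]
scene vial_b_mid [319. 241.] 0.67 [0.0562 0.0453]
scene vial_a [304. 244.] 0.92 [0.0602 0.0693]
scene vial_a [387. 265.] 0.44 [-0.0307 -0.0292]
```

View pics/wrist2.png

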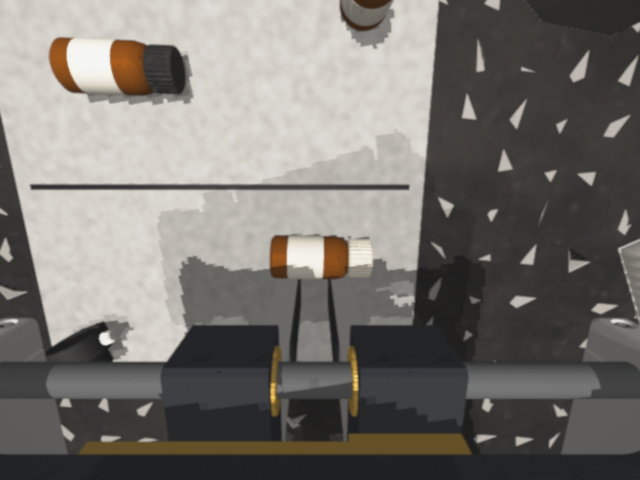

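The vial is rolling straight at (312,257), about 36 mm short of the line at row 187, and its middle agrees with the finger contact.

Emit:
apply_moves:
  steps:
    - [[0,0,0],[0.12,0,0],-0.68]
    - [[0,0,0],[0.12,0,0],-0.68]
    - [[0,0,0],[0.12,0,0],-0.68]
    - [[0,0,0],[0.1,0,0],-0.68]
    - [[0,0,0],[0.1,0,0],-0.68]

```text
t: 8.05
eef_pos: [0.4661, 0.1293, 0.2086]
ee_rot: [0.0, 0.997, -0.083, -0.0]
ft_force: [0.5, 0.3, -0.2]
opening: 0.0151
```

Emit:
apply_moves:
  steps:
    - [[0,0,0],[0.06,0,0],-0.68]
    - [[0,0,0],[0.06,0,0],-0.68]
    - [[0,0,0],[0.05,0,0],-0.68]
    - [[0,0,0],[0.05,0,0],-0.68]
    - [[0,0,0],[0,0,0],-0.68]

```text
t: 8.68
eef_pos: [0.4746, 0.1279, 0.2086]
ee_rot: [0.0, 0.997, -0.083, 0.0]
ft_force: [0.1, -0.3, 0.2]
opening: 0.0153
```

```bash
python3 look.py 3
```

```text
t 8.68 tcp [0.4746 0.1279 0.2086] yaw -0.1652 mat tip [-0.0252 -0.0489  0.0096] open 0.0153 F [ 0.1 -0.3  0.2] tz [ 0. -0. -1.] j6 1.86
wrist vial_a_mid [317. 254.] 0.75 [-0.003  -0.0509]
wrist vial_a_mid [359.  76.] 0.47 [ 0.0839 -0.0704]
wrist vial_b_mid [120. 138.] 0.71 [0.0563 0.0455]
wrist vial_a [ 76. 135.] 0.77 [0.0577 0.067 ]
wrist vial_a [273. 254.] 0.58 [-0.0032 -0.0275]
side vial_a_mid [267. 307.] 0.74 [-0.0051 -0.049 ]
side vial_a_mid [220. 267.] 0.56 [-0.0907  0.0519]
side vial_b_mid [325. 322.] 0.68 [ 0.0822 -0.0835]
side vial_b_mid [308. 269.] 0.57 [0.0567 0.0415]
side vial_b_mid [267. 308.] 0.18 [-0.0054 -0.0499]
side vial_a [270. 295.] 0.64 [-0.0027 -0.0213]
side vial_a [274. 295.] 0.59 [ 0.0044 -0.0227]
side vial_a [306. 264.] 0.54 [0.0534 0.0545]
scene vial_a_mid [390. 252.] 0.55 [-0.0085 -0.0482]
scene vial_b_mid [304. 245.] 0.74 [0.0576 0.0698]
scene vial_b_mid [318. 238.] 0.66 [0.0629 0.0427]
scene vial_a [302. 246.] 0.59 [0.0562 0.0733]
scene vial_a [378. 254.] 0.53 [-0.0068 -0.0281]
```

View pics/wrist3.png

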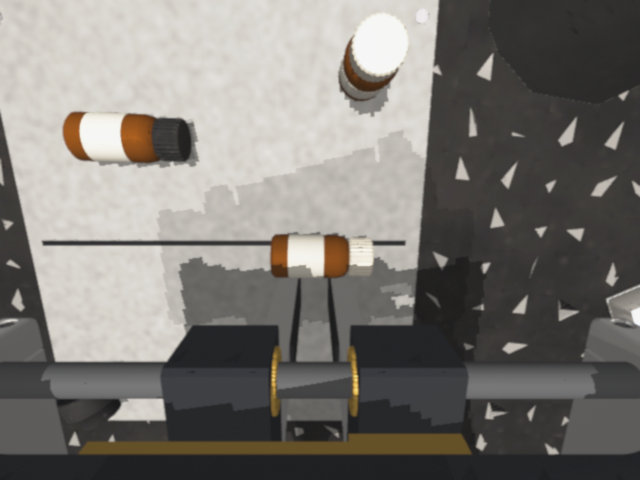

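The vial is now about 4–5 mm short, with its axis at row 256 and the line at row 243. I make a small final nudge and then retreat.

Emit:
apply_moves:
  steps:
    - [[0,0,0],[0.04,0,0],-0.68]
    - [[0,0,0],[0.04,0,0],-0.68]
    - [[0,0,0],[0.03,0,0],-0.68]
    - [[0,0,0],[0.01,0,0],-0.68]
    - [[0,0,0],[0,0,0],-0.68]

```text
t: 9.9
eef_pos: [0.4792, 0.1271, 0.2086]
ee_rot: [0.0, 0.997, -0.083, -0.0]
ft_force: [-0.5, 0.4, 0.3]
opening: 0.0152
```

Emit:
apply_moves:
  steps:
    - [[0,0,0],[-0.2,0,0],-0.68]
    - [[0,0,0],[-0.4,0,0],-0.68]
    - [[0,0,0],[-0.4,0,-0.5],-0.68]
    - [[0,0,0],[0,0,-1],-0.68]
    - [[0,0,0],[0,0,-1],-0.68]

```text
t: 10.52
eef_pos: [0.4379, 0.1338, 0.3093]
ee_rot: [0.0, 0.997, -0.082, -0.001]
ft_force: [0.1, 0.4, 0.3]
opening: 0.0152
```

```bash
python3 look.py 4
```

```text
t 10.53 tcp [0.4379 0.1338 0.3093] yaw -0.1647 mat tip [-0.0628 -0.0492  0.1103] open 0.0152 F [0.1 0.4 0.3] tz [-0.002 -0.    -1.   ] j6 1.88
wrist vial_a_mid [317. 168.] 0.79 [-0.0002 -0.0519]
wrist vial_a_mid [157.  91.] 0.26 [0.0561 0.0675]
wrist vial_b_mid [188.  89.] 0.88 [0.0578 0.0438]
wrist vial_a [286. 168.] 0.95 [ 0.0002 -0.0279]
wrist vial_a [158.  87.] 0.59 [0.0592 0.0664]
side vial_a_mid [268. 308.] 0.77 [-0.0031 -0.0504]
side vial_b_mid [306. 271.] 0.76 [0.0541 0.0366]
side vial_a [279. 297.] 0.89 [ 0.0116 -0.0267]
side vial_a [305. 261.] 0.73 [0.0523 0.0622]
scene vial_a_mid [387. 248.] 0.91 [-0.0006 -0.0472]
scene vial_a_mid [361. 265.] 0.53 [-0.0151  0.0074]
scene vial_b_mid [320. 237.] 0.86 [0.0642 0.0391]
scene vial_a [378. 251.] 0.58 [ 0.0006 -0.0313]
scene vial_a [303. 244.] 0.57 [0.0599 0.0707]
```

View pics/wrist4.png

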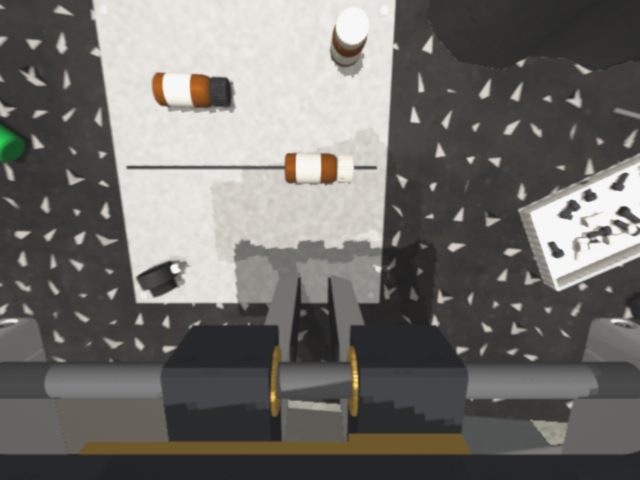

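Vial_a now lies on the line at (317,168) and along it. Next is vial_b. I go over at this height and come down beyond it.

Emit:
apply_moves:
  steps:
    - [[0,0,0],[0.8,-0.46,0],-0.68]
    - [[0,0,0],[0.8,-0.46,0],-0.68]
    - [[0,0,0],[0.8,-0.46,0],-0.68]
    - [[0,0,0],[0.8,-0.46,0],-0.68]
    - [[0,0,0],[0.8,-0.46,0],-0.68]

```text
t: 11.75
eef_pos: [0.6138, 0.1985, 0.3079]
ee_rot: [0.0, 0.997, -0.083, -0.0]
ft_force: [0.4, -0.6, -0.2]
opening: 0.0151
```

Emit:
apply_moves:
  steps:
    - [[0,0,0],[0,0,0],-0.68]
    - [[0,0,0],[0,0,0.3],-0.68]
    - [[0,0,0],[0,0,0.3],-0.68]
    - [[0,0,0],[0,0,0],-0.68]
    - [[0,0,0],[0,0,0],-0.68]

```text
t: 12.38
eef_pos: [0.6123, 0.198, 0.2847]
ee_rot: [0.0, 0.997, -0.083, -0.0]
ft_force: [-0.7, -0.2, 0.6]
opening: 0.0149
```

```bash
python3 look.py 5
```

```text
t 12.38 tcp [0.6123 0.198  0.2847] yaw -0.1653 mat tip [0.0991 0.0428 0.0857] open 0.0149 F [-0.7 -0.2  0.6] tz [-0. -0. -1.] j6 1.94
wrist vial_b_mid [313. 303.] 0.75 [0.0578 0.0432]
side vial_a_mid [267. 308.] 0.96 [-0.0051 -0.0499]
side vial_b_mid [308. 268.] 0.62 [0.0575 0.0436]
side vial_a [306. 264.] 0.77 [0.0535 0.0553]
side vial_a [307. 269.] 0.46 [0.0563 0.0421]
side vial_a [272. 293.] 0.34 [ 0.0003 -0.0179]
scene vial_a_mid [388. 250.] 0.6 [-0.0036 -0.0476]
scene vial_b_mid [321. 239.] 0.58 [0.0583 0.0396]
scene vial_b_mid [304. 241.] 0.51 [0.0657 0.0674]
scene vial_a [376. 253.] 0.83 [-0.0021 -0.0272]
scene vial_a [305. 244.] 0.69 [0.0603 0.0679]
```

View pics/scene5.png

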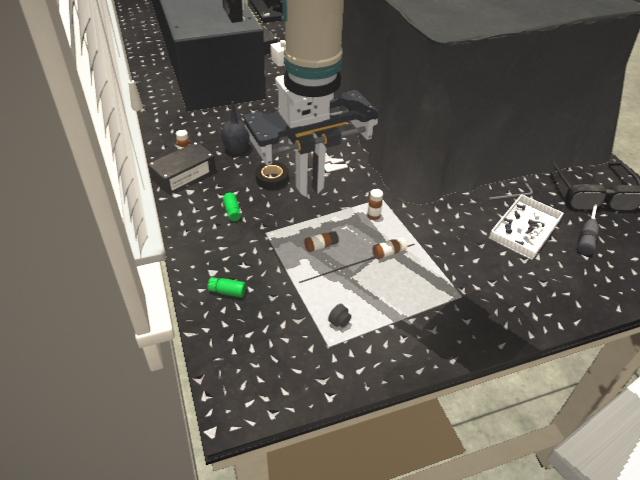

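The fingers hang beyond vial_b, with tips near (312,193) in scene. The standing vial at (375,205) and the box are well clear, so I descend.

Emit:
apply_moves:
  steps:
    - [[0,0,0],[0,0,0.5],-0.68]
    - [[0,0,0],[0,0,0.5],-0.68]
    - [[0,0,0],[0,0,0.5],-0.68]
    - [[0,0,0],[0,0,0.4],-0.68]
    - [[0,0,0],[0,0,0],-0.68]

```text
t: 13.6
eef_pos: [0.6122, 0.198, 0.2073]
ee_rot: [0.0, 0.997, -0.083, -0.001]
ft_force: [-0.5, -0.1, -0.2]
opening: 0.0151
```

Emit:
apply_moves:
  steps:
    - [[0,0,0],[-0.15,0,0],-0.68]
    - [[0,0,0],[-0.15,0,0],-0.68]
    - [[0,0,0],[-0.12,0,0],-0.68]
    - [[0,0,0],[-0.1,0,0],-0.68]
    - [[0,0,0],[-0.1,0,0],-0.68]

```text
t: 14.22
eef_pos: [0.5879, 0.2023, 0.2089]
ee_rot: [-0.0, 0.997, -0.082, 0.0]
ft_force: [-0.2, -0.3, 1.0]
opening: 0.0151
```

Emit:
apply_moves:
  steps:
    - [[0,0,0],[-0.12,0,0],-0.68]
    - [[0,0,0],[-0.12,0,0],-0.68]
    - [[0,0,0],[-0.12,0,0],-0.68]
    - [[0,0,0],[-0.1,0,0],-0.68]
    - [[0,0,0],[-0.1,0,0],-0.68]

```text
t: 14.85
eef_pos: [0.5659, 0.2059, 0.2086]
ee_rot: [0.0, 0.997, -0.083, 0.0]
ft_force: [0.8, -0.2, -0.1]
opening: 0.0148
```

```bash
python3 look.py 6
```

```text
t 14.85 tcp [0.5659 0.2059 0.2086] yaw -0.1652 mat tip [0.052  0.043  0.0096] open 0.0148 F [ 0.8 -0.2 -0.1] tz [ 0. -0. -1.] j6 1.97
wrist vial_a_mid [474. 375.] 0.88 [-0.0003 -0.0515]
wrist vial_b_mid [312. 327.] 0.57 [0.0309 0.0438]
side vial_a_mid [267. 308.] 0.76 [-0.0052 -0.0505]
side vial_b_mid [288. 270.] 0.7 [0.0244 0.0389]
side vial_a [277. 299.] 0.76 [ 0.0094 -0.0321]
side vial_a [289. 261.] 0.59 [0.026  0.0636]
scene vial_a_mid [390. 249.] 0.88 [-0.0037 -0.0501]
scene vial_b_mid [328. 249.] 0.95 [0.0357 0.0394]
scene vial_a [376. 249.] 0.96 [ 0.0052 -0.0306]
scene vial_a [310. 256.] 0.64 [0.0324 0.0711]
```

View pics/side6.png

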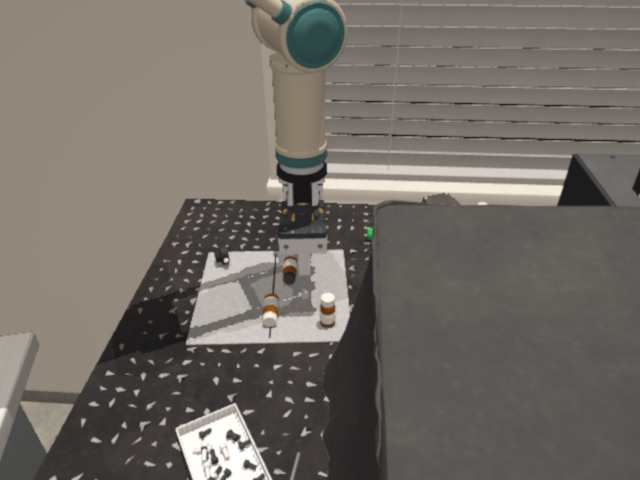

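View pics/wrist6.png

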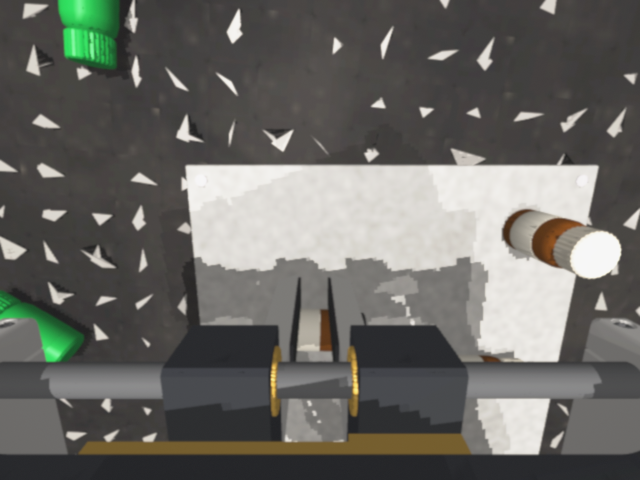

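In side view vial_b is rolling ahead of the fingers at (289,270), parallel to the line. I continue and slow down towards the line.

Emit:
apply_moves:
  steps:
    - [[0,0,0],[-0.12,0,0],-0.68]
    - [[0,0,0],[-0.12,0,0],-0.68]
    - [[0,0,0],[-0.12,0,0],-0.68]
    - [[0,0,0],[-0.1,0,0],-0.68]
    - [[0,0,0],[-0.08,0,0],-0.68]

```text
t: 16.08
eef_pos: [0.5445, 0.2095, 0.2087]
ee_rot: [0.0, 0.997, -0.082, 0.0]
ft_force: [-0.1, -0.4, 0.7]
opening: 0.015
```

Emit:
apply_moves:
  steps:
    - [[0,0,0],[-0.05,0,0],-0.68]
    - [[0,0,0],[-0.05,0,0],-0.68]
    - [[0,0,0],[-0.04,0,0],-0.68]
    - [[0,0,0],[-0.03,0,0],-0.68]
    - [[0,0,0],[0,0,0],-0.68]

```text
t: 16.7
eef_pos: [0.538, 0.2105, 0.2086]
ee_rot: [0.0, 0.997, -0.082, -0.0]
ft_force: [0.8, -0.0, -0.5]
opening: 0.0147
```

```bash
python3 look.py 7
```

```text
t 16.7 tcp [0.538  0.2105 0.2086] yaw -0.1652 mat tip [0.0238 0.043  0.0096] open 0.0147 F [ 0.8 -0.  -0.5] tz [-0. -0. -1.] j6 1.99
wrist vial_a_mid [481. 332.] 0.92 [-0.0007 -0.0524]
wrist vial_b_mid [311. 326.] 0.95 [0.0035 0.0445]
side vial_a_mid [270. 307.] 0.62 [-0.0013 -0.0489]
side vial_b_mid [274. 270.] 0.82 [0.0002 0.041 ]
side vial_b_mid [272. 287.] 0.53 [-0.0008 -0.0033]
side vial_a [276. 299.] 0.81 [ 0.0078 -0.0307]
side vial_a [273. 263.] 0.64 [-0.002   0.0591]
scene vial_a_mid [388. 248.] 0.77 [-0.001  -0.0482]
scene vial_b_mid [333. 264.] 0.71 [0.004  0.0455]
scene vial_b_mid [375. 217.] 0.52 [ 0.071 -0.065]
scene vial_a [316. 269.] 0.94 [0.0052 0.0739]
scene vial_a [378. 253.] 0.91 [-0.0035 -0.03  ]
scene vial_a [359. 260.] 0.61 [-0.0059  0.0059]
```

About 3.5 mm are left, so I make a final nudge and retreat along +x and up.

Emit:
apply_moves:
  steps:
    - [[0,0,0],[-0.03,0,0],-0.68]
    - [[0,0,0],[-0.03,0,0],-0.68]
    - [[0,0,0],[-0.02,0,0],-0.68]
    - [[0,0,0],[0,0,0],-0.68]
    - [[0,0,0],[0,0,0],-0.68]

```text
t: 17.92
eef_pos: [0.5349, 0.2111, 0.2086]
ee_rot: [0.0, 0.997, -0.082, 0.0]
ft_force: [-0.4, 0.2, -0.1]
opening: 0.0149
```

Emit:
apply_moves:
  steps:
    - [[0,0,0],[0.2,0,0],-0.68]
    - [[0,0,0],[0.4,0,0],-0.68]
    - [[0,0,0],[0.4,0,-0.5],-0.68]
    - [[0,0,0],[0,0,-1],-0.68]
    - [[0,0,0],[0,0,-1],-0.68]

```text
t: 18.55
eef_pos: [0.5758, 0.2041, 0.3094]
ee_rot: [0.0, 0.997, -0.083, 0.0]
ft_force: [1.0, 0.0, -0.3]
opening: 0.0149
```

Emit:
apply_moves:
  steps:
    - [[0,0,0],[-1,0,0],-0.68]
    - [[0,0,0],[-1,0,0],-0.68]
    - [[0,0,0],[-1,0.5,0],-0.68]
    - [[0,0,0],[-0.3,0.5,0],-0.68]
    - [[0,0,0],[0,0,0],-0.68]

```text
t: 19.18
eef_pos: [0.4376, 0.1862, 0.309]
ee_rot: [-0.0, 0.997, -0.083, 0.0]
ft_force: [0.6, 0.7, 0.6]
opening: 0.0149
```

```bash
python3 look.py 8
```

```text
t 19.18 tcp [0.4376 0.1862 0.309 ] yaw -0.1663 mat tip [-0.0711  0.0025  0.11  ] open 0.0149 F [0.6 0.7 0.6] tz [ 0.001 -0.    -1.   ] j6 1.99
wrist vial_a_mid [381. 156.] 0.63 [ 0.0012 -0.0504]
wrist vial_b_mid [258. 158.] 0.57 [-0.0006  0.0457]
wrist vial_a [231. 160.] 0.65 [-0.0017  0.0672]
wrist vial_a [316. 158.] 0.32 [-0.0006  0.0005]
side vial_a_mid [268. 305.] 0.95 [-0.0042 -0.0439]
side vial_b_mid [271. 269.] 0.54 [-0.0039  0.0438]
side vial_a [270. 263.] 0.85 [-0.0071  0.06  ]
side vial_a [277. 297.] 0.64 [ 0.0092 -0.0275]
scene vial_a_mid [388. 248.] 0.79 [-0.0002 -0.049 ]
scene vial_b_mid [335. 260.] 0.87 [0.0097 0.0384]
scene vial_a [317. 269.] 0.91 [0.0034 0.0724]
scene vial_a [375. 250.] 0.6 [ 0.0032 -0.028 ]
scene vial_a [344. 322.] 0.4 [-0.0997  0.0796]
```

View pics/wrist8.png

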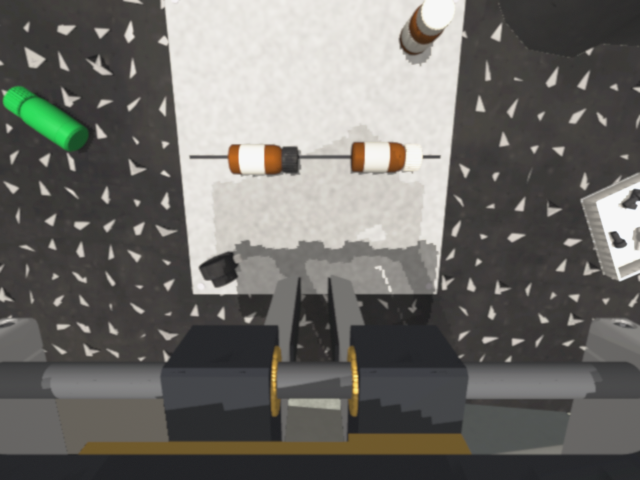

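Both vials sit on the line, at (257,158) and (385,157) on row 157, and both lie along it. The standing vial and the lens mount look unmoved.

```bash
python3 -c "
from h import *
print(manip.sign_off())"
```

```text
the job is handed in; nothing more can be done
None
```

Both vials now lie at rest on the dark line and along it, and I handed the job in at about 19 s of the 64 s allowed. I pushed vial_a first from the robot's side, then vial_b from beyond the line. Both were pushed with two slightly open fingertips at axis height, slowing near the line.

**Position:** the last wrist picture puts the middles at about 1 mm (vial_a) and −1 mm (vial_b) across the line, against the 6 mm allowed. Along the line they sit at −50 mm and +46 mm. The final fingertip contact position for vial_b gave about +1 mm.

**Disagreements:** the side camera put both vials about 4 mm off the line. The scene camera gave one reading of about 10 mm for vial_b. I took these as detection noise because the wrist picture plainly shows both vials on the line.

**Not measured directly:**
- **Half turn:** I did not measure the roll angle. I infer it from about 57–65 mm of travel, roughly 5 rad, with forces staying within the sensor noise.
- **Standing vial and lens mount:** I only judged by eye that they had not moved. The fingers stayed well clear of both.

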